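# Change over the mould in the cigar press bed

### The arm

A 6-joint arm with a two-finger parallel gripper is mounted at the origin on the work surface. World frame = base frame: x ahead of the robot, y to its left, z up, the work surface at z = 0. Lengths are in mm, angles in rad, forces in N, time in s.
With the tool pointing down it reaches from about 275 to 750 mm from the base axis. Payload 10.2 kg.
Tool frame: the origin (TCP) lies at the very end of the fingers, on their centre line; the grasp point (between the pads) lies 19 mm behind it; z points along the fingers, x is the direction in which the jaws open and shut, and the axes are right-handed (so a half turn about z gives the same grasp; the last joint's range is limited). The gripper opens to 85 mm and grips with 20 to 120 N. Pads are 22 mm wide; open, the fingers measure 114 mm over their backs; the gripper's body (76 mm by 85 mm) begins 54 mm behind the grasp point. The pads swing forward as they close: fully open they stand 13 mm farther back than shut.
Start: joints at [-1.557, 0.313, 1.498, -0, 1.331, -0.223], TCP at [123.148, -510.358, 231.294] pointing down, gripper open.
Joint ranges: [-2.94, 2.94], [-0.97, 2.17], [0.19, 2.56], [-1.23, 4.37], [0.02, 3.11], [-2.88, 2.88]. Speed limits (rad/s): [2.39, 2.39, 3.01, 3.14, 3.14, 3.14].

### API

Orientations are given as a unit quaternion [w, x, y, z].
In Python, from cell import state, read_camera, camera_info, close_job, spot_in, regions_of, mark_of gives the robot as it stands.
- The arm moves only by the tool send_rows, never from a script. Its argument "steps" is a list of rows, each a list of 4 numbers: the shift along the tool's x, y, z each as a share of 0.1 m, from -1 to 1, then the turn about the tool's z as a share of 45 degrees, from -1 to 1. A call has 1 to 20 rows; each row is the pose to reach, as a shift and turn from the pose commanded when the call began, along the tool's axes at that moment; what a row does not reach only later rows make up. A row lasts 1/10 s, in which the tool goes at most 50 mm and 8.59 degrees, less where a joint would pass 70% of its speed; a pose out of reach is approached as far as the arm can. A call with a number of a shift or a turn outside -1 to 1 is refused whole. A call with a gripper value outside its range is refused whole. "gripper" is the opening, from 0 (shut) to 1 (fully open), set as the call begins (left out, the last holds). The fingers move at their own pace and stop on an object; "squeeze" is the grip in N (left out, the last holds). Time passes only in rows, so rows that repeat a pose let the fingers close. It gives the time, the measured TCP pose, the force and the opening at its end, in the units of the state.
- state(): the state, without advancing time (a new reading comes with each control period).
- read_camera(name): name is "scene" or "top"; returns (picture, depth): 384x512x3 uint8, red, green, blue; 384x512 float32, mm along the optical axis (not along the pixel's ray), 0 where there is no reading.
- camera_info(name): a dict with "mtx" (3x3 intrinsics, pixels), "pose" (4x4, takes a point from camera to world coordinates). Camera axes: x right, y up, looking along -z (the intrinsics and any distortion apply to the point x, -y, -z); pixel columns grow to the right and rows downward; lengths in mm; the calibration is good to about 2 mm. A picture is of the moment at which its call begins. camera_info takes no time and is no camera call.
- close_job(): hands the job in, once; it reports no verdict.
Trained networks look in the newest picture that a camera, given by its name, has taken for a name from the list of things; names that differ only in an ending like _2 or _b are one class to them, and where a whole thing is asked for, a point or a joint stands for the part that bears it (a point fixed in the world has none). Each returns a list of dicts, best first, with "p" (0 to 1); they miss things now and then, are a little off and sometimes report something else, mostly with a low value. They report only what shows in the picture. A call takes as long as a camera call.
- spot_in(camera, target): "rect" ([left, top, right, bottom] as shares, 0 to 1, of the picture: columns of its width, rows of its height, round what is visible of it).
- regions_of(camera, target): "region" (384x512 bool, what is visible of it) and "rect" ([left, top, right, bottom] as shares, 0 to 1, of the picture: columns of its width, rows of its height, round what is visible of it).
- mark_of(camera, target): "at" ([column, row] as shares, 0 to 1, of the picture: columns of its width, rows of its height: a listed point, or the origin of a listed thing).
The state is a dict: "t": time; "qpos": joint angles; "qvel": joint speeds; "tau": joint torques, N m; "tcp_pos": TCP position; "tool_rot": TCP orientation; "contact_force": force on the tool from outside, world axes, zero at the start; "wrist_torque": the same for the moment, N m; "gripper_width": finger opening in mm.
Only numpy, scipy, OpenCV 4.12 (cv2) and the standard library are available. Lean on these libraries where they do the work, as an engineer would, in place of code of your own. Each camera call takes 0.05 s, during which the arm holds its last target. There are 200 camera calls.

### The job

First clear the press bed: pick up the wooden spacer bar lying across it and lay it flat in the low wooden tray. Then pull the green mould off the sloping rack, straight out against its two sprung catches, and seat it rib up, flat and fully home in the press bed's pocket. Set both down gently without dropping them, leave the other two moulds clipped on the rack, and do not disturb the other things on the bench.

Things in the scene. Friction and masses are not known exactly. Their poses are not given: they have to be found in the camera images.
- mould_green: Green cigar-mould half, 0.2 to 0.45 kg; origin: centre of underside, z out of its top. Base 140 (x) x 60 (y) x 10 mm, with a channel 33 mm wide, 10 mm deep across the middle of its underside (along y) for the rack's rail; on it a layer 120 x 60 mm up to z = 20, leaving a 10 mm ledge at each end. Starts in any rack place, lying on the slope: x up the slope, z 40 degrees from vertical.
- green_rib (a point): Top centre of the green mould's grip rib, 52 mm above its underside, axes as the mould's. The rib is 90 mm long (x), 24 mm wide (y) and 32 mm high (from z = 20 to 52 mm of the mould). A dark groove runs along each side of it.
- mould_orange: Orange mould half, the same in size and build as mould_green, also clipped on the rack, in one of the other two places. It stays there.
- mould_blue: Blue mould half, the same in size and build as mould_green, also clipped on the rack, in one of the other two places. It stays there.
- rack: Wooden mould rack, fixed, left or right; 270 mm wide (y), 190 mm high at the back. Origin: on the table under the middle of its sloping board. The board faces the robot and up: it rises to the rack's +x at 40 degrees; its normal is (-0.643, 0, 0.766) in the rack's frame. Three places for moulds, at y = -88, 0, +88 mm (each mould within 4 mm of that), undersides on the board.
- rail (a point): Centre of the board's surface, 90 mm above the rack's origin, axes as the rack's. The rail, 30 mm wide and 8 mm high, runs across here along y and keeps moulds from moving along the slope. At both ends of each mould a brass flap catch, sprung shut, reaches 4 mm over its ledge. Pulled by the rib along the board's normal with about 12 to 20 N, the mould swings them up; they let go 15 to 20 mm out.
- press_bed: Grey press bed plate, fixed, 200 mm (x) by 116 mm (y), 24 mm high; origin at the centre of its underside. It may stand left or right. In its top is a pocket (see pocket). At the corners (+87, +45) and (-87, -45) mm stand two steel guide pillars, 18 mm thick, whose tops are 84 mm above the table.
- pocket (a point): Centre of the pocket's flat floor, 14 mm above the table; axes as the press bed's. The pocket is 144 (x) x 64 mm (y), 10 mm deep, with a 3 mm chamfer at its mouth: 2 mm of play on each side of a mould, which goes in base down, its length along x, either end first. When home, the mould's origin is here and its end ledges are flush with the plate's top.
- spacer: Light wooden spacer bar, about 0.1 kg, 120 mm (x) by 28 by 28 mm; origin at the centre of its underside. It lies on the press bed's top, across the pocket (within about 17 degrees of the bed's y axis).
- spacer_center (a point): Middle of the spacer bar, 14 mm above its underside.
- tray: Low open dark wooden tray, fixed, between rack and press bed: 170 mm (x) by 104 mm (y), 22 mm high, walls and floor 5 mm; inside 160 by 94 mm. Origin at the centre of its underside.
- glue_jar: Amber glue jar, 56 mm thick, 85 mm high, behind the press bed. Bystander.
- cutter: Black and brass table cutter, 36 x 70 mm, 54 mm high, in front of the press bed. Bystander.
- spray: White bottle, 60 mm thick, 160 mm high, beyond the tray. Bystander.
- cigar_box: Black closed box, 130 x 190 x 45 mm, on the far left. Bystander.
- mug: Blue mug, 80 mm wide, 90 mm high, on the far right. Bystander.
- brush: Hand brush lying crosswise in front of the rack, about 200 mm long and 20 mm high. Bystander.

How it is judged:
By the outcome, as a careful person would: the job done as asked, in the order asked, and still so for the second after the job is handed in, with the robot touching nothing.
It also fails if it takes over 58 s, if anything falls off the work surface, if the arm or the gripper's body presses on something with over 40 N, if the wrist force passes 120 N, or if a joint passes its speed limit or range.

## Working session

There is one attempt and no reset: what is moved stays moved. The work goes in short steps, Python scripts to look and compute and a tool call to move; the robot and the scene stay as the last step left them, time stands still between calls to the robot, and variables do not carry over. Pictures are saved under pics/ and viewed, about 8 in all and at most 12, crops included, and the job is handed in when it is done.

Besides the shell and the picture viewer there is one more tool, called after "Request:" as name([rows], argument=value, ...), one row to a line, values as JSON. send_rows: Moves the arm, as the interface text tells. Shift numbers are shares of 0.1 m and turn numbers shares of 45 degrees, none past 1 either way. Its arguments: {"type":"object","properties":{"steps":{"type":"array"},"gripper":{"type":"number"},"squeeze":{"type":"number"}},"required":["steps"]}

```bash
ls; mkdir -p pics; python3 - <<'E'
from cell import *
import cv2
print(state())
for n in("scene","top"):
    p,d=read_camera(n); cv2.imwrite(f"pics/{n}0.png",p[:,:,::-1]); i=camera_info(n); print(n,i)
E
```

```text
pics
{'t': 0.0, 'qpos': array([-1.55738706e+00,  3.13453513e-01,  1.49844314e+00, -1.22792756e-05,
        1.33099439e+00, -2.23382419e-01]), 'qvel': array([ 8.35058656e-05, -1.44447004e-03,  1.24373415e-04, -1.40658970e-03,
       -1.65606297e-04,  1.71581766e-03]), 'tau': array([-2.04847056e-03, -4.12263644e+01, -2.59745264e+01, -2.89506679e-04,
        4.10030087e-03,  1.15708019e-06]), 'tcp_pos': array([ 123.14770937, -510.08660626,  230.73099873]), 'tool_rot': array([-5.00874828e-04,  7.85680398e-01, -6.18632275e-01, -4.13050501e-04]), 'contact_force': array([-0.08363798,  0.20492182, -0.05501902]), 'wrist_torque': array([-0.03203684, -0.00880611,  0.00986308]), 'gripper_width': 85.28701718478943}
scene {'mtx': array([[447.45900791,   0.        , 256.56660034],
       [  0.        , 447.45900791, 191.83336224],
       [  0.        ,   0.        ,   1.        ]]), 'pose': array([[-1.17102035e-01, -7.95110159e-01,  5.95052055e-01,
         1.47219870e+03],
       [ 9.92965337e-01, -1.04309770e-01,  5.60295587e-02,
         9.15493427e+01],
       [ 1.75200716e-02,  5.97427240e-01,  8.01731713e-01,
         1.34079682e+03],
       [ 0.00000000e+00,  0.00000000e+00,  0.00000000e+00,
         1.00000000e+00]])}
top {'mtx': array([[460.46152944,   0.        , 243.6761564 ],
       [  0.        , 460.46152944, 191.2553672 ],
       [  0.        ,   0.        ,   1.        ]]), 'pose': array([[ 7.97499818e-03,  9.80408746e-01, -1.96812321e-01,
         2.81199535e+02],
       [-9.99843947e-01,  1.09206389e-02,  1.38860019e-02,
         1.75412483e+01],
       [ 1.57632740e-02,  1.96670867e-01,  9.80342843e-01,
         1.49263016e+03],
       [ 0.00000000e+00,  0.00000000e+00,  0.00000000e+00,
         1.00000000e+00]])}
```

View images.

View pics/scene0.png

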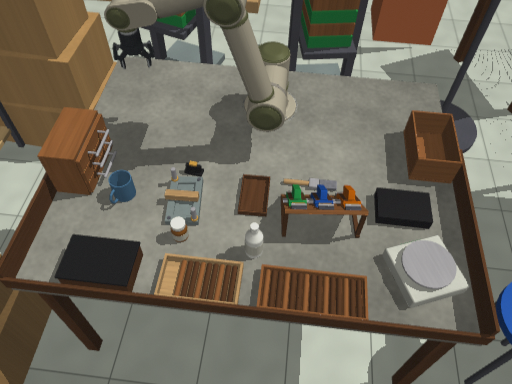

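View pics/top0.png

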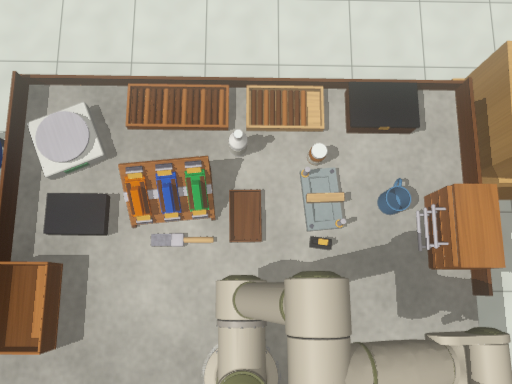

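```bash
cat > h.py <<'E'
from cell import *
import numpy as np, cv2
def cloud(n,d):
    i=camera_info(n);K=i["mtx"];P=i["pose"]
    v,u=np.mgrid[:384,:512]
    X=np.stack([(u-K[0,2])/K[0,0]*d,-(v-K[1,2])/K[1,1]*d,-d],-1)
    return X@P[:3,:3].T+P[:3,3]
def look(n,names,out=None):
    p,d=read_camera(n)
    if out: cv2.imwrite(out,p[:,:,::-1])
    C=cloud(n,d);R={}
    for t in names:
        r=regions_of(n,t)
        if r:
            m=r[0]["region"]&(d>0); R[t]=(C[m],r[0]["p"],m)
    return p,d,C,R
def rect(P):
    (c,s,a)=cv2.minAreaRect(P[:,:2].astype(np.float32)); return np.round(c,1),np.round(s,1),round(a,1)
E
python3 - <<'E'
from h import *
for n in("top","scene"):
    p,d,C,R=look(n,["mould_green","mould_orange","mould_blue","rack","press_bed","spacer","tray"])
    for t,(P,pr,m) in R.items():
        print(n,t,round(pr,2),len(P),"med",np.median(P,0).round(1),"z",np.percentile(P[:,2],[2,25,50,75,98]).round(1),*rect(P))
    for t in("green_rib","rail","pocket","spacer_center","tray","press_bed","rack"):
        r=mark_of(n,t)
        if r:
            a=r[0]["at"];print(n,t,r[0]["p"],np.round([a[0]*512,a[1]*384],1),C[int(a[1]*384),int(a[0]*512)].round(1))
    np.savez(f"{n}.npz",C=C,d=d,p=p,**{t:v[2] for t,v in R.items()})
E
```

```text
top mould_green 0.55 732 med [555.2 139.3 124.5] z [ 67.4 101.8 124.5 139.1 154.7] [557.3 142.9] [113.7  60.2] 6.3
top mould_orange 0.84 781 med [537.4 315.3 125.5] z [ 68.8 104.4 125.5 139.2 155.4] [537.3 322. ] [114.4  61.4] 6.4
top mould_blue 0.92 783 med [547.1 225.2 125.2] z [ 69.7 103.8 125.2 139.5 155.3] [549. 232.] [117.1  64.9] 6.4
top rack 0.76 3159 med [587.7 226.  111.7] z [ 13.5  51.2 111.7 151.6 161.7] [580.8 245.4] [224.2 295.1] 6.5
top press_bed 0.68 1926 med [ 538.9 -254.2   21.2] z [ 7.  14.9 21.2 24.8 79.5] [ 558.6 -255.3] [206.6 117.5] 5.9
top spacer 0.82 381 med [ 552.5 -263.8   50.4] z [22.5 47.3 50.4 53.3 57.5] [ 556.8 -268.8] [ 34.3 132.2] 1.7
top tray 0.78 1673 med [497.2  -8.    5.8] z [-1.4  3.2  5.8  9.3 25.5] [496.1  -9.9] [172.1 106.7] 0.8
top green_rib 0.85 [200.1 201. ] [526.7 129.3 129. ]
top rail 0.15 [326.1 197.6] [ 554.8 -266.    51.4]
top pocket 0.84 [319.4 199.6] [ 548.3 -243.6   50.1]
top spacer_center 0.87 [325.4 195.6] [ 560.4 -262.1   55.8]
top tray 0.69 [247.2 214.7] [504.6 -15.    2.8]
top press_bed 0.87 [316.5 198.8] [ 550.9 -233.6   52.9]
[... 547 characters left out ...]
bed 0.58 1285 med [ 572.4 -253.3   22.6] z [ 2.5 15.7 22.6 26.9 83.1] [ 556.3 -261.7] [279.5 125.7] 6.6
scene spacer 0.62 336 med [ 561.4 -264.4   51.2] z [28.  43.4 51.2 53.7 57.6] [ 554.2 -264.7] [ 35.8 118.8] 1.1
scene tray 0.57 1168 med [500.   -9.8   7. ] z [-1.7  4.   7.  10.6 25.2] [499.9 -11.6] [175.  109.9] 2.3
scene green_rib 0.5 [295.8 186.4] [531.1 134.2 129.2]
scene rail 0.71 [319.  204.7] [618.5 211.9 159.8]
scene pocket 0.96 [182.6 196.7] [ 569.6 -258.8   53.5]
scene spacer_center 0.91 [182.9 192. ] [ 549.7 -263.6   50. ]
scene tray 0.61 [252.  196.3] [503.8 -16.1   7.4]
scene press_bed 0.56 [185.5 201.6] [ 563.5 -253.6   15.6]
scene rack 0.77 [316.  215.4] [553.1 222.7   0.6]
```

```bash
python3 - <<'E'
from h import *
a=np.radians(6.4);c,s=np.cos(a),np.sin(a);q=np.radians(40)
rx=np.array([c,s,0]);ry=np.array([-s,c,0]);nz=np.array([0,0,1.])
U=rx*np.cos(q)+nz*np.sin(q);N=-rx*np.sin(q)+nz*np.cos(q)
for n in("top","scene"):
    Z=np.load(n+".npz");C=Z["C"]
    for t in("mould_green","mould_blue","mould_orange"):
        m=cv2.erode(Z[t].astype(np.uint8),np.ones((2,2)))>0
        P=C[m];x,y,z=P@U,P@ry,P@N
        ym=np.median(y)
        h=np.histogram(z,np.arange(-280,-170,4) if z.mean()<0 else np.arange(int(z.min()),int(z.max())+4,4))
        top=z>np.percentile(z,97)-9
        print(n,t,"y ext",np.percentile(y,[1,99]).round(1),"top n med",np.median(z[top]).round(1),"x",np.percentile(x[top],[2,98]).round(1),"y",np.percentile(y[top],[2,50,98]).round(1),"xall",np.percentile(x,[1,99]).round(1),top.sum())
        mid=(np.percentile(x[top],2)+np.percentile(x[top],98))/2
        print("   rib top ctr",(mid*U+np.median(y[top])*ry+np.median(z[top])*N).round(1), h[0])
    P=C[Z["spacer"]];T=P[P[:,2]>44];print("spacer",len(T),T.mean(0).round(1),*rect(T))
E
```

```text
top mould_green y ext [ 50.3 104.9] top n med -251.6 x [459.3 545.6] y [68.1 79.9 91.3] xall [441.  563.1] 207
   rib top ctr [534.3 140.3 130.2] [60  8  8  6  8 16 76 98 24  0  0  0  0  0  0  0  0  0  0  0  0  0  0  0
  0  0  0]
top mould_blue y ext [137.3 194.5] top n med -251.8 x [460.5 546.7] y [155.5 166.8 178.5] xall [444.8 566.1] 206
   rib top ctr [525.6 226.8 130.9] [44 10 11  7 11 19 86 95 14  0  0  0  0  0  0  0  0  0  0  0  0  0  0  0
  0  0  0]
top mould_orange y ext [230.  285.8] top n med -251.8 x [462.3 546.4] y [248.3 259.7 271.2] xall [445.2 564.7] 209
   rib top ctr [515.9 319.2 131.3] [45 13 12 13 11 22 88 91 20  0  0  0  0  0  0  0  0  0  0  0  0  0  0  0
  0  0  0]
spacer 326 [ 554.4 -262.    51.3] [ 555.  -262.9] [ 29.6 120.4] 2.5
scene mould_green y ext [ 48.8 104.8] top n med -250.5 x [484.1 549.3] y [66.1 75.9 85.1] xall [479.7 565.8] 39
   rib top ctr [544.9 137.5 140.3] [14 10  9 10 12  9  8 25  0  0  0  0  0  0  0  0  0  0  0  0  0  0  0  0
  0  0  0]
scene mould_blue y ext [134.8 191.7] top n med -251.1 x [483.9 548.7] y [152.8 162.6 176.7] xall [463.3 583.3] 49
   rib top ctr [535.4 223.6 139.5] [14 15 12 10 10 10 13 31  0  0  0  0  0  0  0  0  0  0  0  0  0  0  0  0
  0  0  0]
scene mould_orange y ext [227.5 284.1] top n med -251.2 x [464.6 549. ] y [245.6 253.  266.4] xall [440.  569.8] 59
   rib top ctr [518.1 312.7 133.3] [19 13 12 16 13 14 14 34  0  0  0  0  0  0  0  0  0  0  0  0  0  0  0  0
  0  0  0]
spacer 250 [ 557.1 -265.1   52.2] [ 553.9 -264.8] [ 35.5 118.7] 1.4
```

Request:
send_rows([
  [0,0,0,-0.19],
  [0,0,0,-0.38],
  [0,0,0,-0.57],
  [0,0,0,-0.76],
  [0,0,0,-0.95],
  [0,0,0,-1],
], gripper=0.8, squeeze=40)

```text
t: 2.2
tcp_pos: [123.2, -510.4, 231.3]
tool_rot: [0.0, 0.963, -0.269, 0.0]
contact_force: [0.2, -0.4, 0.4]
gripper_width: 68.0
```

Request:
send_rows([
  [0,0,0,-0.19],
  [0,0,0,-0.38],
  [0,0,0,-0.57],
  [0,0,0,-0.74],
  [0,0,0,-0.74],
])

```text
t: 2.7
tcp_pos: [123.2, -510.4, 231.3]
tool_rot: [0.0, 1.0, 0.017, 0.0]
contact_force: [-0.4, -0.0, -0.3]
gripper_width: 68.4
```

Request:
send_rows([
  [0.44,-0.232,0,0],
  [0.88,-0.464,0,0],
  [0.88,-0.464,0,0],
])

```text
t: 3.0
tcp_pos: [213.3, -458.6, 231.6]
tool_rot: [-0.0, 1.0, 0.017, 0.001]
contact_force: [-0.4, 0.2, 0.4]
gripper_width: 68.1
```

Request:
send_rows([
  [0.44,-0.232,0,0],
  [0.88,-0.464,0,0],
  [0.88,-0.464,0,0],
])

```text
t: 3.3
tcp_pos: [299.5, -409.4, 231.4]
tool_rot: [-0.0, 1.0, 0.017, 0.001]
contact_force: [-0.1, -0.3, -0.4]
gripper_width: 68.4
```

Request:
send_rows([
  [0.44,-0.232,0,0],
  [0.88,-0.464,0,0],
  [0.88,-0.464,0,0],
])

```text
t: 3.6
tcp_pos: [385.6, -360.3, 231.2]
tool_rot: [-0.0, 1.0, 0.017, 0.0]
contact_force: [-1.2, -0.2, -0.4]
gripper_width: 68.3
```

Request:
send_rows([
  [0.44,-0.232,0,0],
  [0.88,-0.464,0,0],
  [0.88,-0.464,0,0],
])

```text
t: 3.9
tcp_pos: [471.7, -311.4, 231.0]
tool_rot: [-0.0, 1.0, 0.017, 0.0]
contact_force: [0.0, -0.8, -0.6]
gripper_width: 68.5
```

Request:
send_rows([
  [0.44,-0.232,0.2,0],
  [0.88,-0.464,0.6,0],
  [0.88,-0.464,1,0],
  [0.88,-0.464,1,0],
])

```text
t: 4.3
tcp_pos: [553.2, -262.7, 125.3]
tool_rot: [-0.003, 1.0, 0.016, -0.004]
contact_force: [-0.6, -0.2, 0.5]
gripper_width: 68.3
```

Request:
send_rows([
  [0.01,0,0.3,0],
  [0.01,0,0.6,0],
  [0.01,0,0.85,0],
  [0.01,0,1,0],
  [0.01,0,1,0],
])

```text
t: 4.8
tcp_pos: [555.3, -265.1, 31.0]
tool_rot: [-0.0, 1.0, 0.015, -0.001]
contact_force: [-0.1, -1.2, 0.1]
gripper_width: 68.6
```

Request:
send_rows([
  [0,0,0.05,0],
  [0,0,0.05,0],
])

```text
t: 5.0
tcp_pos: [556.6, -264.7, 27.4]
tool_rot: [0.0, 1.0, 0.016, 0.001]
contact_force: [-0.1, -0.9, 0.5]
gripper_width: 68.1
```

Request:
send_rows([
  [0,0,0,0],
  [0,0,0,0],
  [0,0,0,0],
  [0,0,0,0],
  [0,0,0,0],
  [0,0,0,0],
  [0,0,0,0],
  [0,0,0,0],
], gripper=0, squeeze=30)

```text
t: 5.8
tcp_pos: [556.6, -264.2, 26.9]
tool_rot: [0.0, 1.0, 0.016, 0.0]
contact_force: [-1.7, 0.1, 6.1]
gripper_width: 27.6
```

Request:
send_rows([
  [0,0,-0.2,0],
  [0,0,-0.5,0],
  [0,0,-0.8,0],
  [0,0,-1,0],
  [0,0,-1,0],
])

```text
t: 6.3
tcp_pos: [557.3, -264.7, 128.8]
tool_rot: [0.001, 1.0, 0.016, 0.002]
contact_force: [0.0, -0.2, -0.5]
gripper_width: 27.5
```

Request:
send_rows([
  [-0.05,-0.15,0,-0.18],
  [-0.1,-0.3,0,-0.36],
  [-0.15,-0.45,0,-0.54],
  [-0.2,-0.6,0,-0.72],
  [-0.25,-0.75,0,-0.9],
  [-0.25,-0.9,0,-0.99],
])

```text
t: 6.9
tcp_pos: [527.3, -174.1, 124.6]
tool_rot: [-0.001, 0.918, 0.396, -0.001]
contact_force: [0.0, -0.3, -1.1]
gripper_width: 27.4
```

Request:
send_rows([
  [0.08,-0.11,0,-0.18],
  [0.16,-0.22,0,-0.36],
  [0.24,-0.33,0,-0.54],
  [0.32,-0.44,0,-0.72],
  [0.4,-0.55,0,-0.9],
  [0.49,-0.67,0,-0.99],
])

```text
t: 7.5
tcp_pos: [512.9, -92.6, 124.8]
tool_rot: [-0.001, 0.699, 0.715, -0.0]
contact_force: [0.5, 0.3, -0.6]
gripper_width: 27.7
```

Request:
send_rows([
  [0.2,-0.03,0,0],
  [0.5,-0.08,0,0],
  [0.75,-0.13,0,0],
  [0.82,-0.13,0,0],
  [0.82,-0.13,0,0],
  [0.82,-0.13,0,0],
])

```text
t: 8.1
tcp_pos: [499.4, -12.2, 125.8]
tool_rot: [-0.0, 0.701, 0.713, -0.0]
contact_force: [0.4, -0.6, -1.0]
gripper_width: 27.1
```

```bash
python3 - <<'E'
from h import *
from scipy.spatial.transform import Rotation as Rt
s=state();print(s["t"],s["tcp_pos"],s["tool_rot"],s["gripper_width"])
for n in("top","scene"):
    p,d,C,R=look(n,["press_bed","tray","spacer"],f"pics/{n}1.png")
    for t,(P,pr,m) in R.items(): print(n,t,round(pr,2),len(P),np.median(P,0).round(1),*rect(P))
    P=C[(abs(C[...,2]-24)<5)&(abs(C[...,0]-556)<125)&(abs(C[...,1]+258)<80)]
    print("bedtop",len(P),*rect(P))
    np.savez(f"{n}1.npz",C=C,p=p)
    K,M=camera_info(n)["mtx"],camera_info(n)["pose"]
p=cv2.imread("pics/top1.png");q=cv2.imread("pics/scene1.png")
cv2.imwrite("pics/v1.png",np.hstack([cv2.resize(p[140:260,180:380],(400,240)),cv2.resize(q[140:260,130:330],(400,240))]))
E
```

```text
8.1 [499.39557862 -12.22868975 125.79251208] [-1.60760976e-04  7.01225765e-01  7.12939230e-01 -2.34195587e-04] 27.076657577606486
bedtop 1144 [ 569.7 -253.8] [228.7 117.7] 6.0
scene press_bed 0.76 1548 [ 554.5 -257.5   21.4] [ 543.2 -262. ] [230.  125.8] 6.2
scene tray 0.57 969 [509.   -4.2   6.7] [499.7  -9.4] [176.3 103.6] 0.7
scene spacer 0.53 204 [526.6 -11.9 150.8] [489.6 -13.1] [148.2  27.4] 0.9
bedtop 741 [ 554.7 -258.4] [206.  116.9] 5.7
```

View pics/v1.png

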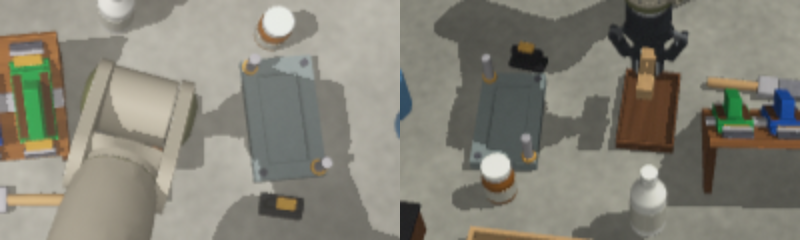

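Request:
send_rows([
  [0,0,0.2,0],
  [0,0,0.5,0],
  [0,0,0.8,0],
  [0,0,0.97,0],
  [0,0,1,0],
  [0,0,1,0],
])

```text
t: 9.1
tcp_pos: [499.4, -11.6, 26.5]
tool_rot: [-0.0, 0.701, 0.713, -0.0]
contact_force: [0.3, 0.8, -0.4]
gripper_width: 27.6
```

Request:
send_rows([
  [0,0,0.06,0],
  [0,0,0.11,0],
  [0,0,0.15,0],
  [0,0,0.17,0],
  [0,0,0.17,0],
  [0,0,0.17,0],
])

```text
t: 9.7
tcp_pos: [499.4, -11.5, 9.4]
tool_rot: [0.0, 0.701, 0.713, 0.0]
contact_force: [0.4, -0.5, -0.5]
gripper_width: 27.5
```

Request:
send_rows([
  [0,0,0.01,0],
  [0,0,0.02,0],
  [0,0,0.02,0],
])

```text
t: 10.0
tcp_pos: [499.4, -11.6, 7.9]
tool_rot: [0.0, 0.701, 0.713, 0.0]
contact_force: [-3.1, 1.2, 6.1]
gripper_width: 27.7
```

Request:
send_rows([
  [0,0,0,0],
  [0,0,0,0],
  [0,0,0,0],
  [0,0,0,0],
], gripper=0.6)

```text
t: 10.4
tcp_pos: [499.3, -11.5, 7.2]
tool_rot: [-0.0, 0.701, 0.713, -0.0]
contact_force: [-0.3, -0.1, 0.1]
gripper_width: 51.0
```

Request:
send_rows([
  [0,0,-0.1,0],
  [0,0,-0.4,0],
  [0,0,-0.8,0],
  [0,0,-1,0],
])

```text
t: 10.8
tcp_pos: [500.3, -11.7, 110.9]
tool_rot: [0.002, 0.701, 0.713, 0.001]
contact_force: [0.1, -0.1, -0.2]
gripper_width: 51.4
```

Request:
send_rows([
  [0,0,-0.5,-0.06],
  [0.2,0.06,-0.9,-0.12],
  [0.5,0.14,-0.92,-0.12],
  [0.75,0.215,-0.92,-0.12],
])

```text
t: 11.2
tcp_pos: [520.1, 64.9, 201.6]
tool_rot: [0.001, 0.667, 0.745, 0.001]
contact_force: [0.2, 0.1, -0.5]
gripper_width: 51.2
```

Request:
send_rows([
  [0.35,0.14,0,0],
  [0.65,0.25,0,0],
  [0.72,0.286,0,0],
  [0.72,0.286,0,0],
  [0.72,0.286,0,0],
])

```text
t: 11.7
tcp_pos: [539.8, 137.7, 199.5]
tool_rot: [0.0, 0.667, 0.745, -0.0]
contact_force: [0.2, 0.0, -0.3]
gripper_width: 51.4
```

```bash
python3 - <<'E'
from h import *
s=state();print(s["t"],s["tcp_pos"],s["tool_rot"],s["gripper_width"])
p,d,C,R=look("scene",["spacer","mould_green","tray"])
for t,(P,pr,m) in R.items(): print(t,round(pr,2),len(P),np.median(P,0).round(1),*rect(P),np.percentile(P[:,2],[5,50,95]))
cv2.imwrite("pics/v2.png",cv2.resize(p[120:240,220:380,::-1],(640,480)))
E
```

```text
11.7 [539.79470384 137.72913802 199.52028484] [ 6.63922201e-05  6.66914447e-01  7.45134282e-01 -1.33974784e-04] 51.36405992979526
spacer 0.76 248 [512.4 -10.8  32.6] [501.8 -10.9] [123.6  30.6] 0.6 [ 9.39366652 32.55379224 38.70537819]
mould_green 0.77 234 [572.1 137.4 138.2] [529.4 138.3] [151.9  60.2] 4.2 [ 87.2514779  138.15411432 156.21040323]
tray 0.67 1008 [498.2  -0.7   7.6] [489.1 -10. ] [198.  110.6] 1.3 [ 0.65435668  7.64670899 27.9345998 ]
```

View pics/v2.png

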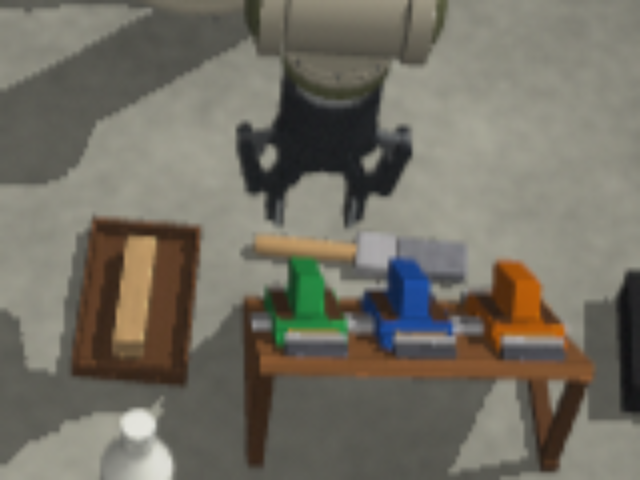

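Request:
send_rows([
  [0.01,0,0.2,0],
  [0.01,0,0.45,0],
  [0.01,0,0.7,0],
  [0.01,0,0.85,0],
  [0.01,0,0.92,0],
  [0.01,0,0.95,0],
  [0.01,0,0.95,0],
  [0.01,0,0.95,0],
])

```text
t: 12.7
tcp_pos: [540.3, 139.5, 105.1]
tool_rot: [0.001, 0.667, 0.745, 0.001]
contact_force: [-0.1, -0.6, 0.3]
gripper_width: 51.5
```

Request:
send_rows([
  [0,0,0,0],
  [0,0,0,0],
  [0,0,0,0],
  [0,0,0,0],
  [0,0,0,0],
  [0,0,0,0],
], gripper=0, squeeze=80)

```text
t: 13.3
tcp_pos: [540.1, 139.6, 105.0]
tool_rot: [0.0, 0.667, 0.745, 0.0]
contact_force: [-2.1, -0.0, 5.2]
gripper_width: 23.0
```

Request:
send_rows([
  [0,-0.019,-0.023,0],
  [0,-0.039,-0.046,0],
  [0,-0.058,-0.069,0],
  [0,-0.077,-0.092,0],
  [0,-0.096,-0.115,0],
  [0,-0.116,-0.138,0],
])

```text
t: 13.9
tcp_pos: [527.7, 138.2, 116.8]
tool_rot: [-0.001, 0.667, 0.745, -0.001]
contact_force: [3.7, 0.7, -12.3]
gripper_width: 22.8
```

Request:
send_rows([
  [0,-0.019,-0.023,0],
  [0,-0.039,-0.046,0],
  [0,-0.064,-0.077,0],
  [0,-0.103,-0.123,0],
  [0,-0.16,-0.19,0],
  [0,-0.225,-0.268,0],
  [0,-0.289,-0.345,0],
  [0,-0.289,-0.345,0],
])

```text
t: 14.7
tcp_pos: [499.4, 135.1, 154.1]
tool_rot: [0.001, 0.667, 0.745, 0.001]
contact_force: [0.3, 0.8, -1.9]
gripper_width: 22.6
```

```bash
python3 - <<'E'
from h import *
s=state();print(s["t"],s["tcp_pos"],s["tool_rot"],s["gripper_width"],s["contact_force"],s["wrist_torque"])
p,d,C,R=look("scene",["mould_green","mould_blue","mould_orange"])
for t,(P,pr,m) in R.items(): print(t,round(pr,2),len(P),np.median(P,0).round(1),*rect(P),np.percentile(P[:,2],[5,50,95]))
cv2.imwrite("pics/v3.png",cv2.resize(p[120:240,220:380,::-1],(640,480)))
E
```

```text
14.7 [499.3517476  135.1080604  154.05520881] [6.88200395e-04 6.66693938e-01 7.45330967e-01 6.84904549e-04] 22.600328258765597 [ 0.29536375  0.84201204 -1.85565954] [0.06810252 0.0437539  0.01393066]
mould_green 0.74 320 [541.5 137.1 188.5] [460.9 141.6] [ 72.9 243.6] 86.2 [137.95505756 188.53921825 202.75766907]
mould_blue 0.69 327 [563.8 220.7 135.9] [528.3 230.8] [186.   77.8] 1.7 [ 57.77605774 135.93327079 154.07502056]
mould_orange 0.82 290 [551.6 309.2 135.8] [533.3 315.2] [126.3  55.8] 7.8 [ 76.98260746 135.78612272 155.04617275]
```

View pics/v3.png

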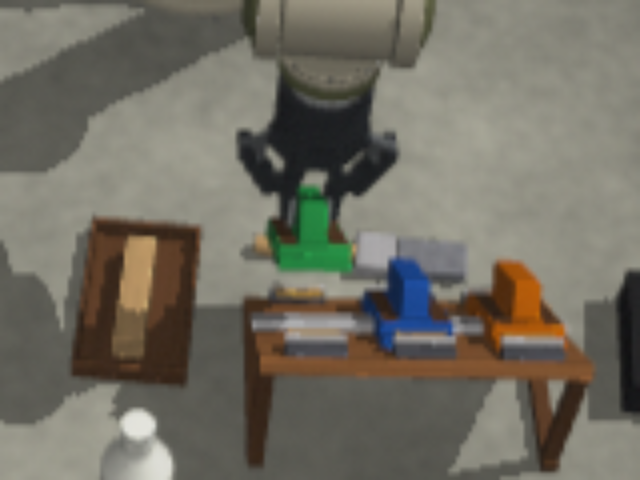

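Request:
send_rows([
  [-0.2,-0.02,0,0],
  [-0.45,-0.05,0,0],
  [-0.7,-0.07,0,0],
  [-0.88,-0.097,0,0],
])

```text
t: 15.3
tcp_pos: [499.8, 45.2, 152.2]
tool_rot: [-0.0, 0.667, 0.745, -0.0]
contact_force: [-0.5, 0.8, -1.9]
gripper_width: 22.9
```

Request:
send_rows([
  [-0.25,-0.02,0,0],
  [-0.5,-0.05,0,0],
  [-0.75,-0.07,0,0],
  [-0.88,-0.097,0,0],
])

```text
t: 15.7
tcp_pos: [499.9, -43.6, 152.3]
tool_rot: [-0.0, 0.667, 0.745, -0.0]
contact_force: [0.7, 0.2, -2.4]
gripper_width: 23.2
```

Request:
send_rows([
  [-0.25,-0.02,0,0],
  [-0.5,-0.05,0.1,0],
  [-0.75,-0.07,0.4,0],
  [-0.88,-0.097,0.65,0],
  [-0.88,-0.097,0.75,0],
  [-0.88,-0.097,0.75,0],
  [-0.88,-0.097,0.75,0],
])

```text
t: 16.4
tcp_pos: [500.5, -129.9, 78.5]
tool_rot: [0.0, 0.666, 0.746, 0.0]
contact_force: [-0.1, -1.1, -1.8]
gripper_width: 23.0
```

```bash
cat > fit.py <<'E'
from h import *
def tilt(tag):
    s=state();print(s["t"],s["tcp_pos"].round(1),s["gripper_width"].round(1),s["contact_force"].round(1))
    a=np.radians(6.2);rx=np.array([np.cos(a),np.sin(a),0])
    for n in("top","scene"):
        p,d,C,R=look(n,["mould_green"])
        if not R: print(n,"none");continue
        P,pr,m=R["mould_green"];u,z=(P-s["tcp_pos"])@rx,P[:,2]
        k=(abs(u)<90);u,z=u[k],z[k]
        print(n,round(pr,2),len(P),"z",np.percentile(z,[2,50,98]).round(1),"u",np.percentile(u,[2,98]).round(1),"xy",*rect(P))
        # upper envelope
        print([(b,round(np.percentile(z[abs(u-b)<6],85),1)) for b in range(-72,80,12) if (abs(u-b)<6).sum()>3])
        im=p
    c=C[m].mean(0);v,u=np.argwhere(m).mean(0).astype(int)
    cv2.imwrite(f"pics/{tag}.png",cv2.resize(im[max(v-50,0):v+50,max(u-65,0):u+65,::-1],(650,500)))
E
python3 -c "
from fit import *
tilt('v4')"
```

```text
Traceback (most recent call last):
  File "fit.py", line 3, in tilt
    s=state();print(s["t"],s["tcp_pos"].round(1),s["gripper_width"].round(1),s["contact_force"].round(1))
                                                 ^^^^^^^^^^^^^^^^^^^^^^^^
AttributeError: 'float' object has no attribute 'round'
```

```bash
sed -i 's/s\["gripper_width"\].round(1)/round(s["gripper_width"],1)/' fit.py; python3 -c "
from fit import *
tilt('v4')"
```

```text
16.4 [ 500.5 -129.9   78.5] 23.0 [-0.1 -1.1 -1.8]
top none
scene 0.58 274 z [ 61.2 114.2 131.9] u [-17.9  78.5] xy [ 522.  -128.1] [118.   59.5] 6.3
[(-24, np.float64(96.2)), (-12, np.float64(103.7)), (0, np.float64(112.2)), (12, np.float64(118.7)), (24, np.float64(132.3)), (36, np.float64(126.0)), (48, np.float64(117.7)), (60, np.float64(119.0)), (72, np.float64(117.8))]
```

View pics/v4.png

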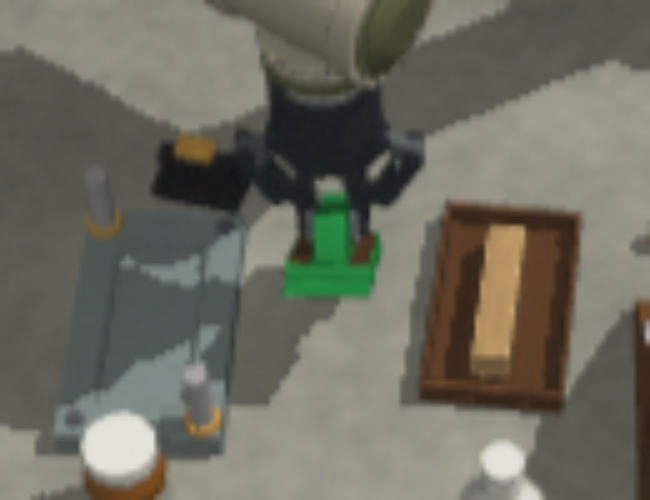

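Request:
send_rows([
  [0,0,0.06,0],
  [0,0,0.12,0],
  [0,0,0.17,0],
  [0,0,0.19,0],
  [0,0,0.21,0],
  [0,0,0.21,0],
], squeeze=35)

```text
t: 17.2
tcp_pos: [501.5, -130.6, 58.7]
tool_rot: [0.002, 0.667, 0.745, 0.001]
contact_force: [-0.2, 5.0, 20.0]
gripper_width: 22.7
```

Request:
send_rows([
  [0,0.04,0.005,0],
  [0,0.08,0.013,0],
  [0,0.12,0.025,0],
  [0,0.15,0.04,0],
  [0,0.18,0.058,0],
  [0,0.21,0.077,0],
  [0,0.24,0.097,0],
  [0,0.27,0.12,0],
  [0,0.28,0.125,0],
])

```text
t: 18.1
tcp_pos: [527.4, -127.4, 44.1]
tool_rot: [-0.001, 0.667, 0.745, -0.001]
contact_force: [-2.5, 0.9, 2.6]
gripper_width: 22.7
```

Request:
send_rows([
  [0,0.03,0.025,0],
  [0,0.06,0.05,0],
  [0,0.09,0.078,0],
  [0,0.12,0.105,0],
  [0,0.145,0.135,0],
  [0,0.17,0.16,0],
  [0,0.19,0.18,0],
  [0,0.2,0.19,0],
  [0,0.2,0.195,0],
])

```text
t: 19.0
tcp_pos: [547.6, -125.2, 24.6]
tool_rot: [-0.0, 0.667, 0.745, -0.0]
contact_force: [-3.6, 0.5, 7.7]
gripper_width: 22.9
```

```bash
python3 -c "
from fit import *
tilt('v5')"
```

```text
19.0 [ 547.6 -125.2   24.6] 22.9 [-3.6  0.5  7.7]
top none
scene 0.77 335 z [11.4 27.9 60.9] u [-11.7  66.9] xy [ 573.6 -122.9] [87.4 57.4] 10.4
[(-12, np.float64(59.9)), (0, np.float64(57.9)), (12, np.float64(57.9)), (24, np.float64(58.1)), (36, np.float64(57.7)), (48, np.float64(29.8)), (60, np.float64(25.2)), (72, np.float64(20.4))]
```

View pics/v5.png

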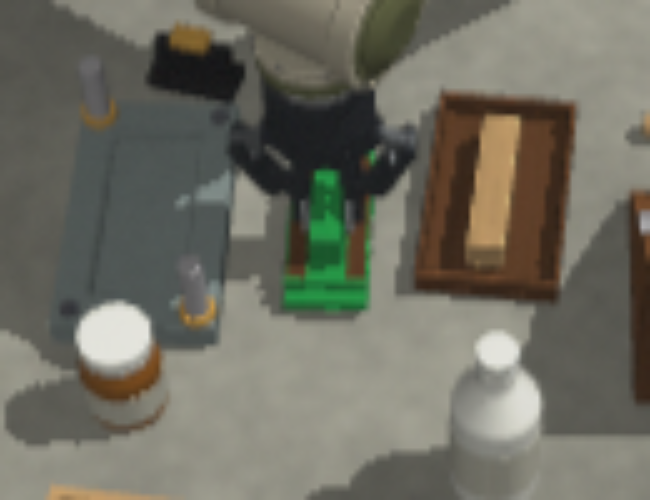

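Request:
send_rows([
  [0,0.005,0.01,0],
  [0,0.01,0.015,0],
  [0,0.01,0.02,0],
  [0,0.01,0.02,0],
])

```text
t: 19.6
tcp_pos: [548.9, -125.1, 22.8]
tool_rot: [0.0, 0.667, 0.745, 0.0]
contact_force: [-2.7, 1.4, 4.7]
gripper_width: 22.5
```

Request:
send_rows([
  [0,0.003,0.01,0],
  [0,0.005,0.02,0],
  [0,0.005,0.02,0],
])

```text
t: 19.9
tcp_pos: [549.9, -125.0, 21.1]
tool_rot: [0.001, 0.667, 0.745, 0.001]
contact_force: [-0.2, 1.1, 5.1]
gripper_width: 22.7
```

Request:
send_rows([
  [0,0,0.01,0],
  [0,0,0.02,0],
  [0,0,0.02,0],
])

```text
t: 20.2
tcp_pos: [549.9, -125.1, 21.0]
tool_rot: [0.001, 0.667, 0.745, 0.0]
contact_force: [-8.5, 3.7, 24.7]
gripper_width: 22.9
```

Request:
send_rows([
  [0,0,-0.015,0],
  [0,0,-0.015,0],
  [0,0,-0.015,0],
  [0,0,-0.015,0],
], gripper=0.55)

```text
t: 20.6
tcp_pos: [549.2, -125.0, 19.8]
tool_rot: [-0.0, 0.667, 0.745, 0.0]
contact_force: [-0.3, 0.3, 0.4]
gripper_width: 47.0
```

Request:
send_rows([
  [0,0,-0.1,0],
  [0,0,-0.4,0],
  [0,0,-0.8,0],
  [0,0,-1,0],
])

```text
t: 21.0
tcp_pos: [550.2, -125.4, 123.8]
tool_rot: [0.002, 0.667, 0.745, 0.001]
contact_force: [0.5, 0.3, -0.1]
gripper_width: 47.3
```

Request:
send_rows([
  [0.3,-0.2,0,0],
  [0.6,-0.4,0,0],
  [0.8,-0.5,0,0],
])

```text
t: 21.3
tcp_pos: [489.2, -49.7, 120.7]
tool_rot: [-0.0, 0.667, 0.745, 0.0]
contact_force: [0.8, -0.2, 0.4]
gripper_width: 46.8
```

Request:
send_rows([
  [0.3,-0.2,0,0],
  [0.6,-0.4,0,0],
  [0.8,-0.5,0,0],
  [0.8,-0.5,0,0],
])

```text
t: 21.7
tcp_pos: [430.8, 24.6, 120.7]
tool_rot: [-0.0, 0.666, 0.746, 0.0]
contact_force: [0.5, -0.1, -0.5]
gripper_width: 46.9
```

```bash
python3 - <<'E'
from h import *
s=state();print(s["t"],s["tcp_pos"].round(1),s["tool_rot"])
W=[]
for n in("top","scene"):
    p,d,C,R=look(n,["mould_green","press_bed"])
    for t,(P,pr,m) in R.items(): print(n,t,round(pr,2),len(P),np.median(P,0).round(1),*rect(P),np.percentile(P[:,2],[2,50,98]).round(1))
    for t in ("pocket","mould_green","green_rib"):
        r=mark_of(n,t); 
        if r: a=r[0]["at"];print(t,np.round([a[0]*512,a[1]*384],1),C[int(a[1]*384),int(a[0]*512)].round(1))
    np.savez(f"{n}2.npz",C=C,p=p,**{t:v[2] for t,v in R.items()})
    i=camera_info(n);K,M=i["mtx"],i["pose"]
    # crop round both
    x=(np.linalg.inv(M)@[550,-190,20,1]);u=K[0,0]*x[0]/-x[2]+K[0,2];v=-K[1,1]*x[1]/-x[2]+K[1,2]
    u,v=int(u),int(v);W.append(cv2.resize(p[v-55:v+55,u-70:u+70,::-1],(560,440))[:, 80:480]);print(u,v)
cv2.imwrite("pics/v6.png",np.hstack(W))
E
```

```text
21.7 [430.8  24.6 120.7] [-1.43815811e-05  6.65908766e-01  7.46033170e-01  1.58531080e-04]
top mould_green 0.61 788 [ 540.  -121.6   21.2] [ 545.4 -122.6] [141.2  62.2] 5.0 [ 4.3 21.2 56.3]
top press_bed 0.81 2278 [ 553.4 -255.5   20.5] [ 561.9 -260.2] [212.6 129.2] 6.5 [ 5.4 20.5 79.3]
pocket [321.1 196.8] [ 564.3 -256.3   17.8]
mould_green [277.7 198.4] [ 553.7 -111.1   30.2]
green_rib [283.  202.5] [ 536.2 -124.6   56.2]
300 199
scene mould_green 0.6 585 [ 566.7 -121.9   22. ] [ 541.  -129.1] [157.2  65.8] 8.5 [-0.4 22.  56.9]
scene press_bed 0.91 1565 [ 553.5 -259.8   21.8] [ 561.9 -261.9] [275.8 126. ] 5.9 [ 4.2 21.8 82.6]
pocket [400.2 211. ] [527.8 512.4  44.2]
mould_green [223.  204.8] [ 588.7 -111.8   58.2]
green_rib [215.9 194.1] [ 522.5 -150.3   21.4]
202 199
```

View pics/v6.png

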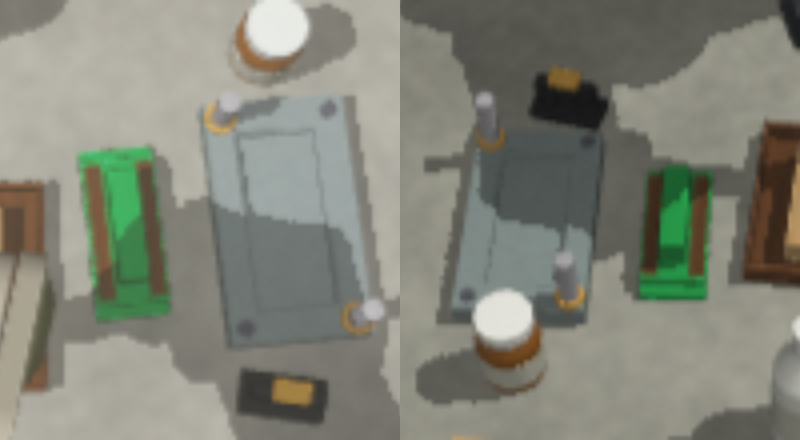

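```bash
cat > edge.py <<'E'
from h import *
from scipy.optimize import differential_evolution as DE
from scipy.ndimage import map_coordinates
def box(l,w,z): 
    c=np.array([[l,w],[l,-w],[-l,-w],[-l,w]])/2.;t=np.linspace(0.04,.96,40)[:,None]
    return np.vstack([np.c_[c[i]*(1-t)+c[(i+1)%4]*t,np.full(40,z)] for i in range(4)])
def box5(l,w,z0,z1): return np.vstack([box(l,w,z0),box(l,w,z1)])
BED=[(200,116,24),(150,70,24),(144,64,14)]
MOULD=[(140,60,10),(120,60,20),(90,24,52)]
def fit(n,p,S,x0,zoff=0,rg=12):
    i=camera_info(n);K,M=i["mtx"],np.linalg.inv(i["pose"])
    g=cv2.GaussianBlur(p,(0,0),0.7).astype(float)
    G=np.sqrt(sum(cv2.Sobel(g[...,k],-1,1,0)**2+cv2.Sobel(g[...,k],-1,0,1)**2 for k in range(3)))
    G=np.minimum(G,np.percentile(G,97))/np.percentile(G,97)
    L=[box(*s)+[0,0,zoff] for s in S]
    def sc(v):
        a=np.radians(v[2]);R=np.array([[np.cos(a),-np.sin(a),0],[np.sin(a),np.cos(a),0],[0,0,1]]);t=0
        for P in L:
            Q=(P@R.T+[v[0],v[1],0])@M[:3,:3].T+M[:3,3]
            u=K[0,0]*Q[:,0]/-Q[:,2]+K[0,2];w=-K[1,1]*Q[:,1]/-Q[:,2]+K[1,2]
            t-=map_coordinates(G,[w,u],order=1).mean()
        return t
    r=DE(sc,[(x0[0]-rg,x0[0]+rg),(x0[1]-rg,x0[1]+rg),(x0[2]-4,x0[2]+4)],seed=1,maxiter=60)
    return r.x,r.fun
E
python3 - <<'E'
from edge import *
for n in("top","scene"):
    p=np.load(n+"2.npz")["p"]
    for nm,S,x0 in(("bed",BED,(556,-258,6)),("bedtop",BED[:1],(556,-258,6)),("pocket",BED[1:2],(556,-258,6)),("mould",MOULD,(545,-124,6)),("layer+ledge",MOULD[:2],(545,-124,6)),("rib",MOULD[2:],(545,-124,6))):
        r,f=fit(n,p,S,x0);print(n,nm,r.round(1),round(f,2))
E
```

```text
top bed [ 555.4 -266.8   10. ] -0.8
top bedtop [ 552.6 -254.5    3.5] -0.42
top pocket [ 568.  -255.1    9.2] -0.25
top mould [ 546.2 -123.8    6.4] -1.82
top layer+ledge [ 545.2 -124.2    6.7] -1.39
top rib [ 557.  -119.9    3.5] -0.53
scene bed [ 562.1 -255.6    2.8] -0.95
scene bedtop [ 544.  -270.     5.4] -0.46
scene pocket [ 564.5 -257.2    5.2] -0.33
scene mould [ 541.9 -125.6    7.5] -1.98
scene layer+ledge [ 534.8 -126.9    5.1] -1.35
scene rib [ 544.6 -124.1    4.9] -0.71
```

```bash
sed -i 's/G=np.minimum(G,np.percentile(G,97)).*/G=np.minimum(G,CL)\/CL/; s/^BED=/CL=40\nBED=/; s/x0\[2\]-4,x0\[2\]+4/x0[2]-1.5,x0[2]+1.5/' edge.py
python3 - <<'E'
import edge
from edge import *
W=[]
for n in("top","scene"):
    p=np.load(n+"2.npz")["p"]
    for cl in(25,50,90):
        edge.CL=cl
        for nm,S,x0 in(("bed",BED,(556,-258,6)),("bed+",BED[:2],(556,-258,6)),("mould",MOULD,(545,-124,6.4))):
            r,f=fit(n,p,S,x0);print(n,cl,nm,r.round(1),round(f/len(S),2))
            if cl==50 and nm=="bed": best=r
            if cl==50 and nm=="mould": bm=r
    i=camera_info(n);K,M=i["mtx"],np.linalg.inv(i["pose"])
    u0,v0=((295,152) if n=="top" else (155,152))
    im=cv2.resize(p[v0:v0+90,u0:u0+66,::-1],None,fx=6,fy=6,interpolation=cv2.INTER_CUBIC)
    im=cv2.convertScaleAbs(im,alpha=1.5)
    W.append(im)
    im2=im.copy()
    a=np.radians(best[2])
    for s in BED:
        P=box(*s);Q=np.c_[P[:,0]*np.cos(a)-P[:,1]*np.sin(a)+best[0],P[:,0]*np.sin(a)+P[:,1]*np.cos(a)+best[1],P[:,2]]@M[:3,:3].T+M[:3,3]
        u=K[0,0]*Q[:,0]/-Q[:,2]+K[0,2];w=-K[1,1]*Q[:,1]/-Q[:,2]+K[1,2]
        for x,y in zip(u,w): cv2.circle(im2,(int((x+.5-u0)*6),int((y+.5-v0)*6)),1,(0,0,255),-1)
    W[-1]=im2
cv2.imwrite("pics/v7.png",np.hstack(W))
E
```

```text
top 25 bed [ 553.2 -253.8    5.8] -0.93
top 25 bed+ [ 554.2 -254.9    5.4] -0.96
top 25 mould [ 540.6 -124.9    4.9] -0.99
top 50 bed [ 553.5 -254.2    5.8] -0.81
top 50 bed+ [ 554.6 -256.4    7.2] -0.86
top 50 mould [ 540.4 -122.9    5.9] -0.98
top 90 bed [ 553.5 -253.9    5.6] -0.67
top 90 bed+ [ 554.7 -256.6    7.5] -0.72
top 90 mould [ 548.  -122.3    6.1] -0.92
scene 25 bed [ 557.1 -256.4    6. ] -0.89
scene 25 bed+ [ 556.9 -258.3    5.5] -0.9
scene 25 mould [ 542.9 -127.5    7.4] -1.0
scene 50 bed [ 557.2 -256.2    5.9] -0.75
scene 50 bed+ [ 555.3 -258.9    6.7] -0.78
scene 50 mould [ 542.6 -126.1    7.9] -1.0
scene 90 bed [ 557.6 -255.7    5.1] -0.63
scene 90 bed+ [ 567.6 -255.8    4.7] -0.67
scene 90 mould [ 542.4 -125.2    7.9] -1.0
```

View pics/v7.png

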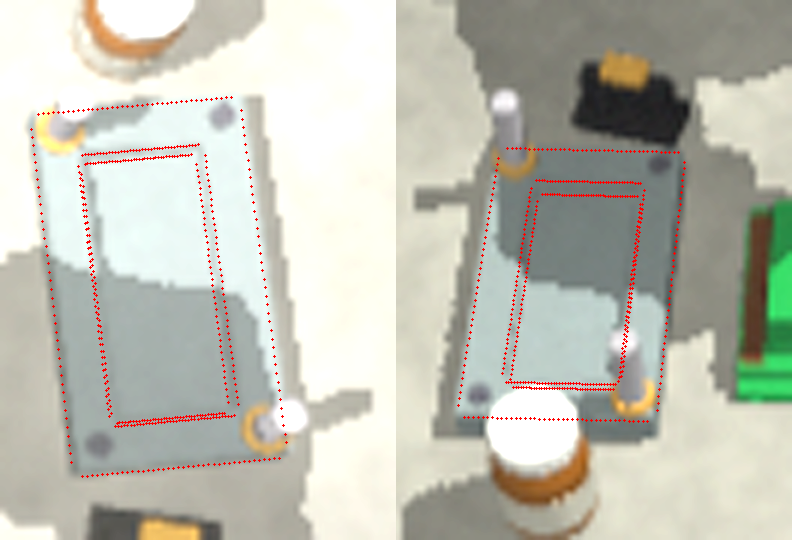

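```bash
python3 - <<'E'
import edge
from edge import *
from scipy.spatial.transform import Rotation as Rt
def ray(n,uv,z):
    i=camera_info(n);K,M=i["mtx"],i["pose"]
    d=M[:3,:3]@[(uv[0]-K[0,2])/K[0,0],-(uv[1]-K[1,2])/K[1,1],-1];return M[:3,3]+d*(z-M[2,3])/d[2]
B=np.array([[87,45],[-87,-45],[87,-45],[-87,45]])
pk={"top":[(60,130),(265,428),(221,115),(99,446)],"scene":[(237,397),(119,158),(83,395),(264,163)]}
off={"top":(295,152),"scene":(155,152)}
# scene: far(+x) is at bottom, +y to the right
for n in pk:
    Q=np.array([ray(n,((x/6-.5)+off[n][0],(y/6-.5)+off[n][1]),24)[:2] for x,y in pk[n]])
    c=Q.mean(0);A=B.T@(Q-c);th=np.arctan2(A[0,1]-A[1,0],A[0,0]+A[1,1])
    R=np.array([[np.cos(th),-np.sin(th)],[np.sin(th),np.cos(th)]])
    print(n,"bed",c.round(1),np.degrees(th).round(2),"res",(Q-c-B@R.T).round(1).tolist())
    p=np.load(n+"2.npz")["p"]
    for cl in(150,250,400):
        edge.CL=cl; r,f=fit(n,p,MOULD,(545,-124,6.4));print("  mould",cl,r.round(1),round(f/3,2))
    h=cv2.cvtColor(p,cv2.COLOR_RGB2HSV);m=((h[...,0]>40)&(h[...,0]<85)&(h[...,1]>110))
    m[:, :]&=np.load(n+"2.npz")["mould_green"]|(cv2.dilate(np.load(n+"2.npz")["mould_green"].astype(np.uint8),np.ones((7,7)))>0)
    v,u=np.nonzero(m)
    for z in(10,):
        W=np.array([ray(n,(a,b),z)[:2] for a,b in zip(u,v)]);print("  mask@z10",*rect(W))
E
```

```text
top bed [ 557.1 -256.1] 6.09 res [[0.1, -0.5], [0.4, 0.1], [0.1, 0.3], [-0.6, 0.1]]
  mould 150 [ 548.  -123.     7.2] -0.84
  mould 250 [ 546.5 -123.9    6.5] -0.7
  mould 400 [ 546.  -123.9    6.4] -0.5
  mask@z10 [ 545.1 -123.9] [138.3  57.7] 5.6
scene bed [ 553.4 -258.9] 6.02 res [[0.5, 0.1], [-1.6, -0.6], [1.2, 0.3], [-0.1, 0.2]]
  mould 150 [ 542.2 -125.2    7.4] -0.96
  mould 250 [ 543.9 -125.3    7.5] -0.83
  mould 400 [ 541.9 -125.7    7.5] -0.61
  mask@z10 [ 545.6 -125.4] [143.6  58.2] 6.4
```

Request:
send_rows([
  [-0.3,0.2,0,0],
  [-0.6,0.4,0,0],
  [-0.8,0.5,0,0],
])

```text
t: 22.6
tcp_pos: [492.0, -52.8, 120.1]
tool_rot: [0.0, 0.667, 0.745, 0.0]
contact_force: [-0.6, 0.6, -0.4]
gripper_width: 46.9
```

Request:
send_rows([
  [-0.3,0.2,0,0],
  [-0.6,0.4,0,0],
  [-0.8,0.5,0,0],
  [-0.8,0.5,0,0],
  [-0.8,0.5,0,0],
])

```text
t: 23.1
tcp_pos: [548.8, -124.9, 119.7]
tool_rot: [-0.001, 0.667, 0.745, -0.0]
contact_force: [-0.8, -0.2, -0.6]
gripper_width: 47.0
```

Request:
send_rows([
  [0,0,0.2,0],
  [0,0,0.5,0],
  [0,0,0.75,0],
  [0,0,0.9,0],
  [0,0,0.97,0],
  [0,0,0.97,0],
  [0,0,0.97,0],
])

```text
t: 23.8
tcp_pos: [549.5, -124.9, 24.0]
tool_rot: [0.001, 0.667, 0.745, 0.0]
contact_force: [-0.4, -0.1, 0.1]
gripper_width: 47.1
```

Request:
send_rows([
  [0,0,0,0],
  [0,0,0,0],
  [0,0,0,0],
  [0,0,0,0],
  [0,0,0,0],
  [0,0,0,0],
], gripper=0, squeeze=70)

```text
t: 24.4
tcp_pos: [549.7, -125.2, 24.2]
tool_rot: [0.001, 0.667, 0.745, 0.0]
contact_force: [-0.9, 1.1, 6.6]
gripper_width: 23.1
```

Request:
send_rows([
  [0,0,-0.1,0],
  [0,0,-0.35,0],
  [0,0,-0.65,0],
  [0,0,-0.9,0],
  [0,0,-1,0],
  [0,0,-1,0],
])

```text
t: 25.0
tcp_pos: [549.5, -125.2, 124.2]
tool_rot: [0.001, 0.667, 0.745, 0.0]
contact_force: [0.9, -0.9, -3.7]
gripper_width: 22.9
```

Request:
send_rows([
  [-0.15,0,0,0],
  [-0.4,-0.01,0,0],
  [-0.6,-0.02,0,0],
  [-0.67,-0.02,0,0],
])

```text
t: 25.4
tcp_pos: [554.2, -194.1, 121.9]
tool_rot: [-0.001, 0.668, 0.745, -0.0]
contact_force: [1.1, 0.3, -2.1]
gripper_width: 23.3
```

Request:
send_rows([
  [-0.2,-0.01,0,0],
  [-0.45,-0.01,0,0],
  [-0.6,-0.02,0,0.01],
  [-0.66,-0.02,0,0.01],
  [-0.66,-0.02,0,0.01],
  [-0.66,-0.02,0,0.01],
])

```text
t: 26.0
tcp_pos: [559.9, -256.9, 123.0]
tool_rot: [-0.0, 0.669, 0.743, 0.0]
contact_force: [-0.2, -0.4, -1.6]
gripper_width: 22.8
```

```bash
python3 - <<'E'
import edge
from edge import *
s=state();print(s["t"],s["tcp_pos"].round(1),s["tool_rot"].round(4),np.degrees(2*np.arctan2(s["tool_rot"][2],s["tool_rot"][1])),s["contact_force"].round(1))
p,d,C,R=look("scene",["mould_green"]);P,pr,m=R["mould_green"];print(pr,np.median(P,0),np.percentile(P[:,2],[2,50,98]))
for zo in(97,99,101):
    edge.CL=250;r,f=fit("scene",p,MOULD,(553.5,-259,6),zo,8);print(zo,r.round(1),f)
cv2.imwrite("pics/v8.png",cv2.resize(p[130:250,130:250,::-1],(560,560)))
E
```

```text
26.0 [ 559.9 -256.9  123. ] [-3.000e-04  6.695e-01  7.429e-01  1.000e-04] 95.95052376339927 [-0.2 -0.4 -1.6]
0.91 [ 596.91145347 -251.00171552  120.97063121] [102.5246531  120.97063121 154.0885256 ]
97 [ 561.5 -255.5    4.5] -1.6906944708713987
99 [ 558.2 -255.6    4.5] -1.652363789366506
101 [ 559.6 -255.1    4.5] -1.6506975787317892
```

View pics/v8.png

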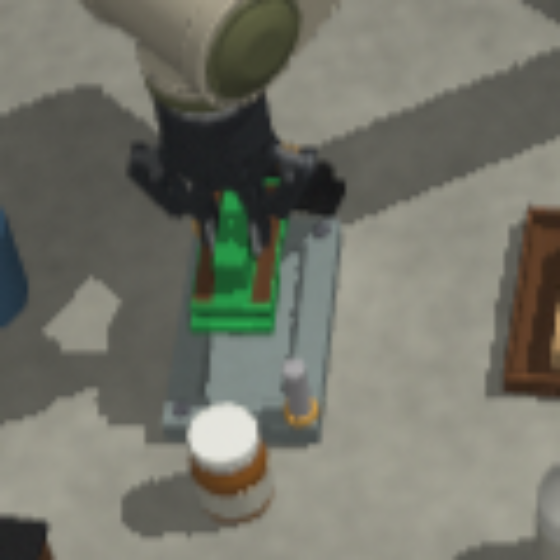

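Request:
send_rows([
  [-0.01,0.01,0.15,0],
  [-0.01,0.01,0.35,0],
  [-0.01,0.01,0.52,0],
  [-0.01,0.01,0.62,0],
  [-0.01,0.01,0.66,0],
  [-0.01,0.01,0.66,0],
  [-0.01,0.01,0.66,0],
], squeeze=40)

```text
t: 26.8
tcp_pos: [561.4, -258.7, 57.7]
tool_rot: [0.001, 0.67, 0.743, 0.0]
contact_force: [0.0, -0.3, -2.7]
gripper_width: 22.9
```

Request:
send_rows([
  [0,0,0.02,0],
  [0,0,0.04,0],
  [0,0,0.06,0],
  [0,0,0.08,0],
  [0,0,0.1,0],
  [0,0,0.1,0],
])

```text
t: 27.4
tcp_pos: [560.9, -258.5, 46.7]
tool_rot: [-0.0, 0.67, 0.743, -0.0]
contact_force: [-0.3, 0.8, -2.3]
gripper_width: 22.7
```

Request:
send_rows([
  [0,0,0.02,0],
  [0,0,0.04,0],
  [0,0,0.06,0],
  [0,0,0.06,0],
])

```text
t: 27.8
tcp_pos: [560.9, -258.5, 40.7]
tool_rot: [-0.0, 0.67, 0.743, -0.0]
contact_force: [0.4, 0.2, -1.5]
gripper_width: 23.1
```

Entering freely; the floor should be about 2.5 mm further.

Request:
send_rows([
  [0,0,0.01,0],
  [0,0,0.02,0],
  [0,0,0.03,0],
  [0,0,0.03,0],
])

```text
t: 28.2
tcp_pos: [561.1, -258.6, 38.2]
tool_rot: [0.0, 0.67, 0.743, 0.0]
contact_force: [-1.6, 0.0, -0.7]
gripper_width: 22.9
```

Request:
send_rows([
  [0,0,0.01,0],
  [0,0,0.02,0],
  [0,0,0.02,0],
])

```text
t: 28.5
tcp_pos: [561.1, -258.6, 38.2]
tool_rot: [0.0, 0.67, 0.743, -0.0]
contact_force: [-8.2, 4.0, 15.8]
gripper_width: 22.9
```

Request:
send_rows([
  [0,0,-0.015,0],
  [0,0,-0.015,0],
  [0,0,-0.015,0],
  [0,0,-0.015,0],
], gripper=0.55)

```text
t: 28.9
tcp_pos: [561.0, -258.5, 37.4]
tool_rot: [-0.0, 0.67, 0.743, -0.0]
contact_force: [0.3, 0.4, -0.2]
gripper_width: 46.7
```

Request:
send_rows([
  [0,0,-0.1,0],
  [0,0,-0.4,0],
  [0,0,-0.8,0],
  [0,0,-1,0],
])

```text
t: 29.3
tcp_pos: [561.9, -259.1, 141.8]
tool_rot: [0.002, 0.67, 0.743, 0.0]
contact_force: [0.6, 0.2, 0.4]
gripper_width: 46.7
```

Request:
send_rows([
  [0.3,-0.1,-0.2,0],
  [0.6,-0.3,-0.5,0],
  [1,-0.6,-0.5,0],
  [1,-0.6,-0.5,0],
])

```text
t: 29.7
tcp_pos: [487.4, -161.1, 187.9]
tool_rot: [-0.002, 0.669, 0.743, -0.0]
contact_force: [0.4, -1.0, 0.5]
gripper_width: 46.6
```

Request:
send_rows([
  [0.4,-0.2,0,0],
  [0.8,-0.4,0,0],
  [1,-0.6,0,0],
  [1,-0.6,0,0],
  [1,-0.6,0,0],
])

```text
t: 30.2
tcp_pos: [421.6, -72.3, 188.4]
tool_rot: [0.001, 0.67, 0.743, 0.0]
contact_force: [0.4, 0.2, -0.4]
gripper_width: 46.5
```

```bash
python3 - <<'E'
import edge
from edge import *
s=state();print(s["t"],s["tcp_pos"].round(1),s["contact_force"].round(1));W=[]
a=np.radians(6.05);rx=np.array([np.cos(a),np.sin(a)])
for n,c in(("top",(557.1,-256.1)),("scene",(553.4,-258.9))):
    p,d,C,R=look(n,["mould_green","spacer","mould_blue","mould_orange"]);edge.CL=300
    for t,(P,pr,m) in R.items(): print(n,t,round(pr,2),np.median(P,0).round(1))
    r,f=fit(n,p,MOULD,(*c,6),14,8);print("mould fit",r.round(1),"vs bed",c)
    P=R["mould_green"][0];u=(P[:,:2]-c)@rx;w=(P[:,:2]-c)@[-rx[1],rx[0]];k=(P[:,2]>54)&(abs(w)<14)
    print("rib top z, slope",np.median(P[k,2]).round(1),np.polyfit(u[k],P[k,2],1).round(3),k.sum())
    u0,v0=(100,130) if n=="top" else (140,130)
    W.append(cv2.resize(p[v0:v0+125,(u0 if n=="scene" else 270):(u0 if n=="scene" else 270)+100,::-1],(400,500)))
cv2.imwrite("pics/v9.png",np.hstack(W))
E
```

```text
30.2 [421.6 -72.3 188.4] [ 0.4  0.2 -0.4]
top mould_green 0.89 [ 551.5 -251.5   35.6]
top spacer 0.67 [522.6  -4.7  33.3]
top mould_blue 0.65 [712.7  19.8 107.3]
top mould_orange 0.75 [536.9 314.7 125.6]
mould fit [ 558.3 -257.6    4.5] vs bed (557.1, -256.1)
rib top z, slope 64.8 [1.0000e-03 6.4743e+01] 226
scene mould_green 0.76 [ 576.5 -252.6   37. ]
scene spacer 0.6 [506.3 -11.3  33. ]
scene mould_blue 0.69 [563.7 219.6 137.4]
scene mould_orange 0.56 [551.1 310.  134.2]
mould fit [ 556.7 -258.7    4.5] vs bed (553.4, -258.9)
rib top z, slope 65.6 [-3.9000e-02  6.5388e+01] 157
```

View pics/v9.png

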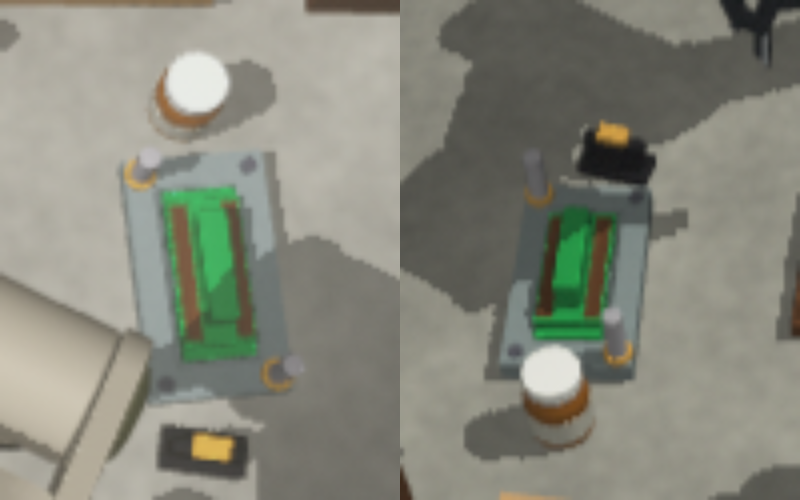

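```bash
python3 -c "
from cell import *
print(close_job())"
```

```text
the job is handed in; nothing more can be done
None
```

The spacer bar is lying flat in the tray and the green mould is seated rib up in the press bed's pocket. I handed the job in at about 31 s of the 58 s allowed.

**How it went:** I moved the spacer first. I pulled the mould off along the board's normal; readings taken during the pull showed about 13 N. The gripper cannot tilt, so I levelled the mould by pressing it gently onto the free table between the tray and the bed. There I let go, measured it against the bed with both cameras, gripped it again and lowered it into the pocket.

**Last checks:**
- **Fit in the pocket:** the mould went in with no side force and stopped at 38.2 mm, the height I had predicted for fully home.
- **Flatness:** the top of the rib measured 64.8 mm and 65.6 mm in the two cameras, against 66 mm expected. The slope along it was zero in the top camera and about 2° in the scene camera, which is within its noise.
- **Spacer and other moulds:** the scene camera shows the spacer in the tray and the blue and orange moulds unmoved on the rack.
- **Bystanders:** the jar and cutter looked undisturbed in the final pictures. The other bystanders were outside those crops, and I did not check them again at the end.

**Where the checks disagreed:**
- The two cameras differed by 3 to 4 mm in absolute position, so I used their relative measurements, which agreed to about 1 mm.
- The final outline fit of the mould was 1 to 3 mm and 1.5° off the bed's centre. The angle sat at the search limit, so I gave that fit little weight.
- The top camera's detection of the blue mould was false; it placed it far from the rack.

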